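Put away the tins that hold the steel mincer discs

ROBOT

A 6-joint arm with a two-finger parallel gripper is mounted at the origin on the work surface. World frame = base frame: x ahead of the robot, y to its left, z up, the work surface at z = 0. Lengths are in mm, angles in rad, forces in N, time in s.
With the tool pointing down it reaches from about 275 to 750 mm from the base axis. Payload 10.2 kg.
Tool frame: the origin (TCP) lies at the very end of the fingers, on their centre line; the grasp point (between the pads) lies 19 mm behind it (ctrl.grip_depth is the distance from the TCP to the grasp point, in mm); z points along the fingers, x is the direction in which the jaws open and shut, and the axes are right-handed (so a half turn about z gives the same grasp; the last joint's range is limited). The gripper opens to 85 mm and grips with 20 to 120 N. Pads are 22 mm wide; open, the fingers measure 114 mm over their backs; the gripper's body (76 mm by 85 mm) begins 54 mm behind the grasp point. The pads swing forward as they close: fully open they stand 13 mm farther back than shut.
Start: joints at [1.08, 0.313, 1.498, -0, 1.331, -0.223], TCP at [138.933, 506.289, 231.294] pointing down, gripper open.
Joint ranges: [-2.94, 2.94], [-0.97, 2.17], [0.19, 2.56], [-1.23, 4.37], [0.02, 3.11], [-2.88, 2.88]. Speed limits (rad/s): [2.39, 2.39, 3.01, 3.14, 3.14, 3.14].

INTERFACE

Orientations are given as a unit quaternion [w, x, y, z].
In Python, from rig import ctrl gives the robot as it stands.
- The arm moves only by the tool play_rows, never from a script. Its argument "motion" is a list of rows, each a list of 2 entries, a list of its own where there are three numbers: the shift along the tool's x, y, z in mm, then the turn, a rotation vector about the tool's x, y, z in degrees. A call has 1 to 20 rows; each row shifts and turns the commanded pose from where the row before left it, along the tool's axes as they then stand; what a row does not reach is not made up. A row lasts 1/12 s, in which the tool goes at most 41.7 mm and 7.16 degrees, less where a joint would pass 70% of its speed; a pose out of reach is approached as far as the arm can. A call with a gripper value outside its range is refused whole. "fingers" is the finger opening in mm, from 0 to 85.4, set as the call begins (left out, the last holds). The fingers move at their own pace and stop on an object; "squeeze" is the grip in N (left out, the last holds). Time passes only in rows, so rows that do not move let the fingers close. It gives the time, the measured TCP pose, the force and the opening at its end, in the units of the state.
- ctrl.sense(): the state, without advancing time (a new reading comes with each control period).
- ctrl.capture(name): name is "side" or "top" or "wrist"; returns the picture (384x512x3 uint8, red, green, blue); there is no depth.
- ctrl.get_calibration(name): a dict with "K" (3x3 intrinsics, pixels), "R" (3x3) and "t" (3): a world point X has camera coordinates R X + t; the wrist camera has in their place "tool_from_camera" (4x4, takes a point from camera to tool coordinates, whose origin is the TCP and whose axes are the tool frame's). Camera axes: x right, y down, z forward; pixel columns grow to the right and rows downward; lengths in mm; the calibration is good to about 2 mm. A picture is of the moment at which its call begins: read the wrist's pose just before it. get_calibration takes no time and is no camera call.
- ctrl.finish_job(): hands the job in, once; it reports no verdict.
Trained networks look in the newest picture that a camera, given by its name, has taken for a name from the list of things; names that differ only in an ending like _2 or _b are one class to them, and where a whole thing is asked for, a point or a joint stands for the part that bears it (a point fixed in the world has none). Each returns a list of dicts, best first, with "p" (0 to 1); they miss things now and then, are a little off and sometimes report something else, mostly with a low value. They report only what shows in the picture. A call takes as long as a camera call. They do not tell look-alikes from the thing itself.
- ctrl.spot_in(camera, name): "position" ([column, row] as shares, 0 to 1, of the picture: columns of its width, rows of its height, amid what is visible of it).
The state is a dict: "time_s": time; "joints": joint angles; "dq": joint speeds; "tau": joint torques, N m; "eef_pos": TCP position; "ee_rot": TCP orientation; "force": force on the tool from outside, world axes, zero at the start; "wrist_torque": the same for the moment, N m; "grip_width": opening from 0.0 (shut) to 1.0 (fully open).
Only numpy, scipy, OpenCV 4.12 (cv2) and the standard library are available. Lean on these libraries where they do the work, as an engineer would, in place of code of your own. Each camera call takes 0.05 s, during which the arm holds its last target. There are 200 camera calls.

TASK

Two of the four closed tins hold steel mincer discs and are clearly heavier; the other two hold plastic discs and look just the same. Feel which two are heavy, stand them upright in the white box without dropping them and shut its lid; the two light tins stay standing on the tray or counter, and the mug, bowl and pot are left alone.

Things in the scene. Friction and masses are not known exactly. Their poses are not given: they have to be found in the camera images.
- tin_a_mid (a point): centre (half-way up) of one of four closed round tins that look alike: bare metal, 64 mm across (66 mm round the lid, the top 13 mm), 80 mm tall, standing upright on the tray about 130 mm apart in a square of two by two. Heavy ones weigh 500 to 700 g all told, light ones 150 to 230 g; what is inside lies loose and may shift a few mm. z axis up
- tin_b_mid (a point): centre (half-way up) of one of four closed round tins that look alike: bare metal, 64 mm across (66 mm round the lid, the top 13 mm), 80 mm tall, standing upright on the tray about 130 mm apart in a square of two by two. Heavy ones weigh 500 to 700 g all told, light ones 150 to 230 g; what is inside lies loose and may shift a few mm. z axis up
- tin_c_mid (a point): centre (half-way up) of one of four closed round tins that look alike: bare metal, 64 mm across (66 mm round the lid, the top 13 mm), 80 mm tall, standing upright on the tray about 130 mm apart in a square of two by two. Heavy ones weigh 500 to 700 g all told, light ones 150 to 230 g; what is inside lies loose and may shift a few mm. z axis up
- tin_d_mid (a point): centre (half-way up) of one of four closed round tins that look alike: bare metal, 64 mm across (66 mm round the lid, the top 13 mm), 80 mm tall, standing upright on the tray about 130 mm apart in a square of two by two. Heavy ones weigh 500 to 700 g all told, light ones 150 to 230 g; what is inside lies loose and may shift a few mm. z axis up
- tin_a: the same tin, origin at the centre of its underside, z axis up
- tin_b: the same tin, origin at the centre of its underside, z axis up
- tin_c: the same tin, origin at the centre of its underside, z axis up
- tin_d: the same tin, origin at the centre of its underside, z axis up
- tray: flat wooden tray without a rim, 260 x 260 mm, 8 mm thick, fixed to the counter; origin at the centre of its underside (counter height); the tins stand near 65 mm either way along its x and y axes
- box: open-topped white metal storage box, fixed, outside 170 mm (its x) x 280 mm (its y) x 100 mm tall, walls and floor 6 mm; origin at the centre of its underside; x points away from the robot to the hinge side. Room for two tins side by side along y, for instance 60 mm either side of the middle
- box_lid_hinge (a point): middle of the lid's hinge line, along the top of the box's far (+x) wall; the line runs along the box's y
- box_lid (a joint): angle of the flat wooden lid (170 mm from hinge to free edge, 280 mm along the hinge, 8 mm thick, 250 g) about its hinge, in rad: 0 shut, 1.57 upright, 1.9 open against its stop, leaning back away from the robot. The hinge is free: the lid falls shut by its own weight when it is pushed from behind past upright, and falls back open when it is not
- table: steel counter top at height 0; origin at its height or below, not needed
- mug: pink mug, 76 mm wide, 85 mm tall; origin at the centre of its underside; leave it alone
- bowl: white bowl, 100 mm wide, 55 mm tall; origin at the centre of its underside; leave it alone
- pot: dark red cooking pot, 190 mm wide (more over its handles), 120 mm tall; origin at the centre of its underside; leave it alone
- box_lid_handle (a point): wooden knob on the lid's upper face, in the middle (box y = 0) 140 mm from the hinge line; the point lies 35 mm out from that face, at the knob's end; with the lid open it points away from the robot
Not all that is in view belongs to the job. Leave any green, red or turquoise look-alike of the tin_d alone.

How it is judged:
By the outcome, as a careful person would: the job done as asked, in the order asked, and still so for the second after the job is handed in, with the robot touching nothing.
It also fails if it takes over 72 s, if anything falls off the work surface, if the arm or the gripper's body presses on something with over 40 N, if the wrist force passes 120 N, or if a joint passes its speed limit or range.

## Working session

There is one attempt and no reset: what is moved stays moved. The work goes in short steps, Python scripts to look and compute and a tool call to move; the robot and the scene stay as the last step left them, time stands still between calls to the robot, and variables do not carry over. Pictures are saved under pics/ and viewed, about 8 in all and at most 12, crops included, and the job is handed in when it is done.

Besides the shell and the picture viewer there is one more tool, called after ">>>" as name(argument=value, ...) on one line, values as JSON. play_rows: Moves the arm, as the interface text tells. Its arguments: {"type":"object","properties":{"motion":{"type":"array"},"fingers":{"type":"number"},"squeeze":{"type":"number"}},"required":["motion"]}

```bash
ls; mkdir -p pics; python3 - <<'E'
from rig import ctrl
import cv2,numpy as np
print(ctrl.sense())
for n in ("side","top"):
    im=ctrl.capture(n); cv2.imwrite(f"pics/{n}0.png",im[:,:,::-1])
    c=ctrl.get_calibration(n); print(n,c["K"],c["R"],c["t"])
    for k in ("tin_a","box","tray","box_lid_hinge","box_lid_handle","mug","bowl","pot"):
        print(k,[(round(d["position"][0]*512,1),round(d["position"][1]*384,1),round(d["p"],2)) for d in ctrl.spot_in(n,k)])
E
```

```text
pics
{'time_s': 0.0, 'joints': array([ 1.07961268e+00,  3.13438446e-01,  1.49841492e+00,  1.77688474e-06,
        1.33102178e+00, -2.23407639e-01]), 'dq': array([ 0.001139  ,  0.00038069,  0.0008857 , -0.00037648,  0.00052966,
        0.00101831]), 'tau': array([-1.44921294e-03, -4.12268364e+01, -2.59729260e+01, -3.05651392e-04,
        4.27658888e-03, -1.00393967e-05]), 'eef_pos': array([138.80055578, 506.05584537, 230.7493389 ]), 'ee_rot': array([ 2.65424062e-04,  7.95168929e-01,  6.06387634e-01, -5.83732453e-04]), 'force': array([-0.41734806, -0.22688772,  0.02007837]), 'wrist_torque': array([-0.01517784,  0.02793588, -0.01119729]), 'grip_width': 0.9989049756478046}
side [[431.66709634   0.         259.99585951]
 [  0.         431.66709634 190.03754673]
 [  0.           0.           1.        ]] [[-0.99879116 -0.04888517 -0.00514325]
 [-0.02661738  0.62584122 -0.77949618]
 [ 0.04132466 -0.77841699 -0.62638587]] [ 564.07322715  186.79404765 1179.74078094]
tin_a [(186.6, 205.6, 0.96), (299.7, 208.0, 0.93), (296.4, 177.0, 0.92), (258.7, 204.7, 0.75), (221.1, 236.7, 0.73), (255.7, 179
[... 420 characters left out ...]
        1.        ]] [[ 1.12597785e-02 -9.99936588e-01 -1.94758583e-04]
 [-9.89988137e-01 -1.11203475e-02 -1.40711855e-01]
 [ 1.40700766e-01  1.77719301e-03 -9.90050572e-01]] [-147.00759146  575.66190575 1307.09416287]
tin_a [(283.8, 152.6, 0.92), (261.6, 229.9, 0.84), (260.2, 136.2, 0.67), (300.0, 188.9, 0.63), (259.8, 194.7, 0.63), (297.0, 227.8, 0.59), (218.6, 166.4, 0.57)]
box [(154.1, 182.3, 0.74), (156.4, 212.0, 0.62), (387.1, 259.2, 0.42)]
tray [(277.0, 211.2, 0.73)]
box_lid_hinge [(152.5, 183.3, 0.78), (359.3, 180.2, 0.34)]
box_lid_handle [(154.5, 182.3, 0.66)]
mug [(225.3, 137.3, 0.6)]
bowl [(359.8, 178.8, 0.82), (157.2, 213.0, 0.25)]
pot [(386.4, 259.9, 0.66), (222.9, 132.0, 0.43)]
```

```bash
python3 - <<'E'
import cv2
a=cv2.imread("pics/top0.png");cv2.imwrite("pics/top0b.png",cv2.resize(a[90:310,60:460],(800,440),interpolation=cv2.INTER_CUBIC))
a=cv2.imread("pics/side0.png");cv2.imwrite("pics/side0b.png",cv2.resize(a[80:360,100:460],(771,600),interpolation=cv2.INTER_CUBIC))
E
```

```text
(no output)
```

View pics/top0b.png

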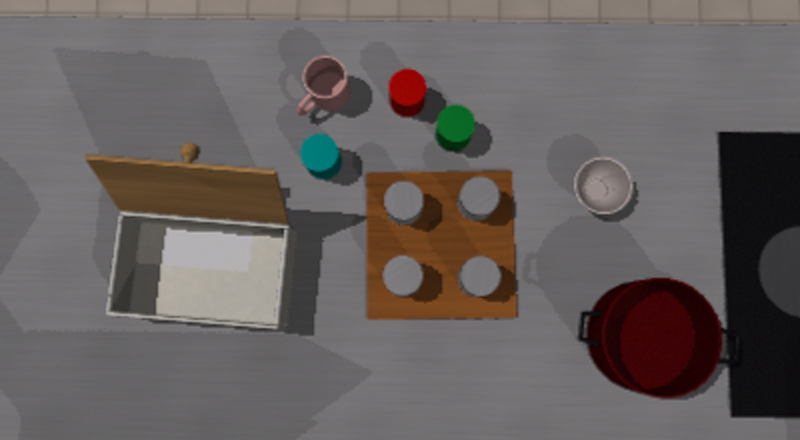

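View pics/side0b.png

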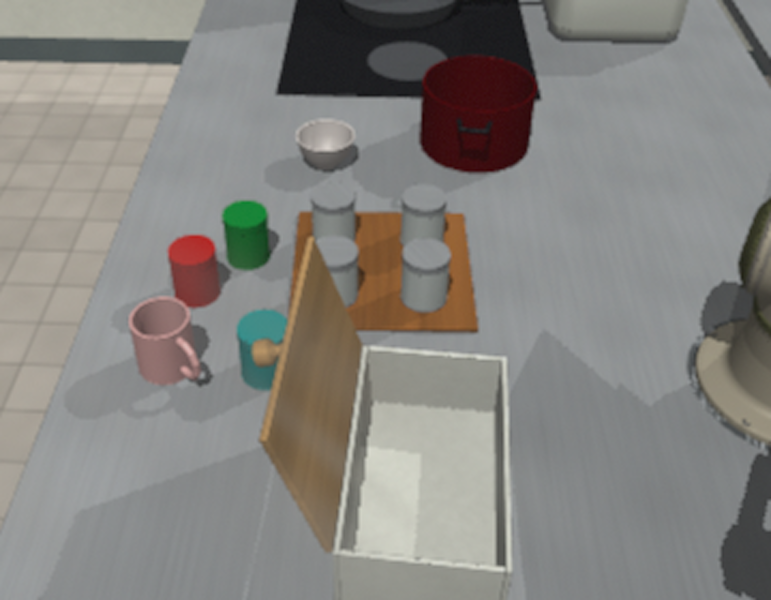

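The pictures show four grey tins on the tray and the box with its lid leaning back. In the top crop the tins are near (405,202), (480,198), (403,275) and (480,275), and the box rim corners are near (120,214), (288,226), (280,327) and (107,313). Red, green and turquoise look-alikes stand behind the tray.

```bash
cat > h.py <<'E'
import numpy as np
from rig import ctrl
def ray(cam,u,v,z):
    c=ctrl.get_calibration(cam);K,R,t=map(np.array,(c["K"],c["R"],c["t"]))
    C=-R.T@t; d=R.T@np.linalg.solve(K,[u,v,1]); return C+d*(z-C[2])/d[2]
def proj(cam,X):
    c=ctrl.get_calibration(cam);p=np.array(c["K"])@(np.array(c["R"])@X+c["t"]);return p[:2]/p[2]
E
python3 - <<'E'
from h import *
import cv2
np.set_printoptions(precision=1,suppress=True)
T=lambda u,v,z:ray("top",u/2+60,v/2+90,z)
print("tins");[print(T(u,v-0,88)) for u,v in((405,197),(480,193),(403,270),(480,270))]
print("tray");[print(T(u,v,8)) for u,v in((366,172),(512,170),(517,318),(368,319))]
print("box");[print(T(u,v,100)) for u,v in((120,214),(288,226),(280,327),(107,313))]
s=600/280
S=lambda u,v,z:ray("side",u/s+100,v/s+80,z)
print("box side");[print(S(u,v,100)) for u,v in((365,347),(507,356),(336,551),(511,569))]
print("tins side");[print(S(u,v,88)) for u,v in((426,254),(424,200),(334,203))]
print("mid by spot side, z48")
for u,v in((299.7,208),(296.4,177),(255.7,179.3),(258.7,204.7)): print(ray("side",u,v,48))
print("mid by spot top, z~65")
for u,v in((261.6,229.9),(297,227.8),(300,188.9),(259.8,194.7)): print(ray("top",u,v,75))
print("others", ray("top",220,166,70),ray("top",225,137,60), "knob",ray("top",154.5,165,220))
c=ctrl.get_calibration("wrist");print(c)
E
```

```text
tins
[ 590.2 -139.4   88. ]
[ 598.3 -264.4   88. ]
[ 468.7 -137.5   88. ]
[ 470.1 -264.1   88. ]
tray
[646.9 -69.4   8. ]
[ 653.5 -328.9    8. ]
[ 392.9 -335.5    8. ]
[388.3 -77.6   8. ]
box
[554.7 329.1 100. ]
[537.9  52.1 100. ]
[373.9  59.6 100. ]
[393.1 340.  100. ]
box side
[535.1  58.9 100. ]
[369.   66.2 100. ]
[554.6 330.4 100. ]
[389.7 341.8 100. ]
tins side
[ 458.6 -130.2   88. ]
[ 459.  -252.2   88. ]
[ 588.8 -239.5   88. ]
mid by spot side, z48
[ 453.8 -134.7   48. ]
[ 461.  -286.2   48. ]
[ 591.4 -268.5   48. ]
[ 575.4 -144.4   48. ]
mid by spot top, z~65
[ 453.2 -138.    75. ]
[ 461.5 -255.3   75. ]
[ 592.3 -265.6   75. ]
[ 571.  -130.6   75. ]
others [668.9   6.3  70. ] [773.9  -7.2  60. ] knob [637.5 186.7 220. ]
{'K': array([[316.6,   0. , 249.9],
       [  0. , 316.6, 189.4],
       [  0. ,   0. ,   1. ]]), 'tool_from_camera': array([[   1. ,    0. ,    0. ,   -0.9],
       [  -0. ,    0.9,    0.3,  -81.7],
       [  -0. ,   -0.3,    0.9, -141.9],
       [   0. ,    0. ,    0. ,    1. ]])}
```

```bash
python3 - <<'E'
from h import *
import cv2
from scipy.optimize import minimize
np.set_printoptions(precision=1,suppress=True)
G={}
for n in("top","side"):
    im=cv2.GaussianBlur(cv2.imread(f"pics/{n}0.png",0).astype(np.float32),(0,0),1.0)
    G[n]=np.hypot(cv2.Sobel(im,5,1,0),cv2.Sobel(im,5,0,1))
a=np.linspace(0,2*np.pi,60)
def score(n,x,y):
    uv=np.array([proj(n,np.array([x+33*np.cos(t),y+33*np.sin(t),88])) for t in a],np.float32)
    return np.minimum(cv2.remap(G[n],uv[None,:,0].copy(),uv[None,:,1].copy(),1),150).mean()
for g in((464,-134),(465,-258),(594,-253),(583,-137)):
    out=[]
    for n in("top","side"):
        b=max((score(n,g[0]+i,g[1]+j),g[0]+i,g[1]+j) for i in range(-16,17,2) for j in range(-16,17,2)); out.append(b)
    b=max((score("top",g[0]+i,g[1]+j)+score("side",g[0]+i,g[1]+j),g[0]+i,g[1]+j) for i in range(-16,17,2) for j in range(-16,17,2));print(g,np.array(out),np.array(b))
E
```

```text
Traceback (most recent call last):
  File "h.py", line 7, in proj
    c=ctrl.get_calibration(cam);p=np.array(c["K"])@(np.array(c["R"])@X+c["t"]);return p[:2]/p[2]
ValueError: time passes only in moves, steps and waits
```

```bash
sed -i 's/^def ray/import functools\n@functools.lru_cache\ndef cal(n): return ctrl.get_calibration(n)\ndef ray/; s/c=ctrl.get_calibration(cam)/c=cal(cam)/' h.py
python3 - <<'E'
from h import *
import cv2
np.set_printoptions(precision=1,suppress=True)
G={}
for n in("top","side"):
    im=cv2.GaussianBlur(cv2.imread(f"pics/{n}0.png",0).astype(np.float32),(0,0),1.0)
    G[n]=np.hypot(cv2.Sobel(im,5,1,0),cv2.Sobel(im,5,0,1))
a=np.linspace(0,2*np.pi,60)
def score(n,x,y):
    uv=np.array([proj(n,np.array([x+33*np.cos(t),y+33*np.sin(t),88])) for t in a],np.float32)
    return np.minimum(cv2.remap(G[n],uv[None,:,0].copy(),uv[None,:,1].copy(),1),150).mean()
for g in((464,-134),(465,-258),(594,-253),(583,-137)):
    r=[(score("top",g[0]+i,g[1]+j),score("side",g[0]+i,g[1]+j),g[0]+i,g[1]+j) for i in range(-16,17,2) for j in range(-16,17,2)]
    print(g,np.array(max(r)),np.array(max(r,key=lambda q:q[1])),np.array(max(r,key=lambda q:q[0]+q[1])))
E
```

```text
(464, -134) [ 126.1   83.1  462.  -136. ] [ 121.3   91.8  460.  -136. ] [ 121.3   91.8  460.  -136. ]
(465, -258) [ 118.    52.4  463.  -264. ] [  87.9   60.9  457.  -262. ] [ 117.9   56.9  461.  -264. ]
(594, -253) [ 117.7   48.4  596.  -263. ] [ 112.2   49.5  594.  -261. ] [ 117.6   49.2  594.  -263. ]
(583, -137) [ 125.3   73.8  587.  -137. ] [ 109.7   83.7  583.  -135. ] [ 123.6   78.1  585.  -137. ]
```

>>> play_rows(motion=[[[0, 0, 0], [0, 0, -5.9]], [[0, 0, 0], [0, 0, -5.9]], [[-34.5, 20.1, 4.5], [0, 0, 0]], [[-34.5, 20.1, 4.5], [0, 0, 0]], [[-34.5, 20.1, 4.5], [0, 0, 0]], [[-34.5, 20.1, 4.5], [0, 0, 0]], [[-34.5, 20.1, 4.5], [0, 0, 0]], [[-34.5, 20.1, 4.5], [0, 0, 0]], [[-34.5, 20.1, 4.5], [0, 0, 0]], [[-34.5, 20.1, 4.5], [0, 0, 0]], [[-34.5, 20.1, 4.5], [0, 0, 0]], [[-34.5, 20.1, 4.5], [0, 0, 0]], [[-34.5, 20.1, 4.5], [0, 0, 0]], [[-34.5, 20.1, 4.5], [0, 0, 0]], [[-34.5, 20.1, 4.5], [0, 0, 0]], [[-34.5, 20.1, 4.5], [0, 0, 0]], [[-34.5, 20.1, 4.5], [0, 0, 0]], [[-34.5, 20.1, 4.5], [0, 0, 0]], [[-34.5, 20.1, 4.5], [0, 0, 0]], [[-34.5, 20.1, 4.5], [0, 0, 0]]], fingers=85, squeeze=50)

```text
time_s: 2.57
eef_pos: [462.2, -138.0, 150.1]
ee_rot: [0.0, 0.729, 0.685, 0.0]
force: [0.1, 0.0, 0.4]
grip_width: 0.99
```

>>> play_rows(motion=[[[2, -1, 30], [0, 0, 0]], [[0, 0, 30], [0, 0, 0]], [[0, 0, 30], [0, 0, 0]], [[0, 0, 20], [0, 0, 0]], [[0, 0, 10], [0, 0, 0]], [[0, 0, 0], [0, 0, 0]]])

```text
time_s: 3.07
eef_pos: [460.0, -133.4, 28.8]
ee_rot: [-0.002, 0.729, 0.685, -0.0]
force: [0.4, -0.7, 0.5]
grip_width: 0.992
```

>>> play_rows(motion=[[[0, 0, 0], [0, 0, 0]], [[0, 0, 0], [0, 0, 0]], [[0, 0, 0], [0, 0, 0]], [[0, 0, 0], [0, 0, 0]], [[0, 0, 0], [0, 0, 0]], [[0, 0, 0], [0, 0, 0]]], fingers=40, squeeze=50)

```text
time_s: 3.57
eef_pos: [461.8, -134.4, 32.2]
ee_rot: [0.002, 0.729, 0.685, 0.0]
force: [-0.8, 0.3, 5.9]
grip_width: 0.746
```

>>> play_rows(motion=[[[0, 0, -5], [0, 0, 0]], [[0, 0, -10], [0, 0, 0]], [[0, 0, -5], [0, 0, 0]], [[0, 0, 0], [0, 0, 0]], [[0, 0, 0], [0, 0, 0]], [[0, 0, 0], [0, 0, 0]], [[0, 0, 0], [0, 0, 0]]])

```text
time_s: 4.15
eef_pos: [460.6, -133.7, 50.0]
ee_rot: [-0.0, 0.729, 0.685, -0.0]
force: [0.4, -0.2, -1.3]
grip_width: 0.75
```

>>> play_rows(motion=[[[0, 0, 0], [0, 0, 0]], [[0, 0, 0], [0, 0, 0]], [[0, 0, 0], [0, 0, 0]]])

```text
time_s: 4.4
eef_pos: [460.7, -133.8, 50.1]
ee_rot: [-0.0, 0.729, 0.685, -0.0]
force: [-0.5, 0.1, -1.0]
grip_width: 0.754
```

>>> play_rows(motion=[[[0, 0, 10], [0, 0, 0]], [[0, 0, 5], [0, 0, 0]], [[0, 0, 3], [0, 0, 0]], [[0, 0, 0], [0, 0, 0]], [[0, 0, 0], [0, 0, 0]]])

```text
time_s: 4.82
eef_pos: [460.3, -133.6, 32.3]
ee_rot: [-0.001, 0.729, 0.685, -0.0]
force: [-3.7, 1.4, 6.3]
grip_width: 0.751
```

>>> play_rows(motion=[[[0, 0, 0], [0, 0, 0]], [[0, 0, 0], [0, 0, 0]], [[0, 0, 0], [0, 0, 0]], [[0, 0, -15], [0, 0, 0]], [[0, 0, -35], [0, 0, 0]], [[0, 0, -35], [0, 0, 0]], [[-20, 1.4, 0], [0, 0, 0]], [[-35, 2.5, 0], [0, 0, 0]], [[-35, 2.5, 0], [0, 0, 0]], [[-30, 1.5, 0], [0, 0, 0]], [[-10, 1, 0], [0, 0, 0]], [[0, 0, 0], [0, 0, 0]]], fingers=85)

```text
time_s: 5.82
eef_pos: [461.4, -266.0, 116.9]
ee_rot: [0.0, 0.73, 0.684, -0.0]
force: [-0.4, 0.7, 0.7]
grip_width: 0.993
```

>>> play_rows(motion=[[[0, 0, 30], [0, 0, 0]], [[0, 0, 30], [0, 0, 0]], [[0, 0, 20], [0, 0, 0]], [[0, 0, 6], [0, 0, 0]], [[0, 0, 0], [0, 0, 0]]])

```text
time_s: 6.23
eef_pos: [461.2, -262.5, 30.2]
ee_rot: [-0.002, 0.728, 0.685, -0.0]
force: [-0.4, 0.1, 0.5]
grip_width: 0.998
```

>>> play_rows(motion=[[[0, 0, 0], [0, 0, 0]], [[0, 0, 0], [0, 0, 0]], [[0, 0, 0], [0, 0, 0]], [[0, 0, 0], [0, 0, 0]], [[0, 0, 0], [0, 0, 0]], [[0, 0, 0], [0, 0, 0]]], fingers=40, squeeze=50)

```text
time_s: 6.73
eef_pos: [462.5, -264.6, 33.3]
ee_rot: [0.002, 0.729, 0.685, 0.0]
force: [-0.6, 0.7, 5.8]
grip_width: 0.741
```

>>> play_rows(motion=[[[0, 0, -5], [0, 0, 0]], [[0, 0, -10], [0, 0, 0]], [[0, 0, -5], [0, 0, 0]], [[0, 0, 0], [0, 0, 0]], [[0, 0, 0], [0, 0, 0]], [[0, 0, 0], [0, 0, 0]], [[0, 0, 0], [0, 0, 0]]])

```text
time_s: 7.32
eef_pos: [461.4, -264.0, 50.9]
ee_rot: [-0.0, 0.729, 0.685, -0.0]
force: [-0.1, -0.0, -5.9]
grip_width: 0.736
```

>>> play_rows(motion=[[[0, 0, -20], [0, 0, 0]], [[0, 0, -35], [0, 0, 0]], [[0, 0, -35], [0, 0, 0]], [[10, -0.5, -25], [0, 0, 0]], [[25, -1.5, -10], [0, 0, 0]], [[35, -2, 0], [0, 0, 0]], [[39, -2, 0], [0, 0, 0]], [[39, -2, 0], [0, 0, 0]], [[39, -2, 0], [0, 0, 0]], [[39, -2, 0], [0, 0, 0]], [[39, -2, 0], [0, 0, 0]], [[39, -2, 0], [0, 0, 0]], [[39, -2, 0], [0, 0, 0]], [[39, -2, 0], [0, 0, 0]], [[39, -2, 0], [0, 0, 0]], [[38, -2, 0], [0, 0, 0]], [[30, -1.5, 0], [0, 0, 0]], [[20, -1, 0], [0, 0, 0]], [[10, -0.5, 0], [0, 0, 0]], [[0, 0, 0], [0, 0, 0]]], squeeze=60)

```text
time_s: 8.98
eef_pos: [466.3, 257.0, 175.8]
ee_rot: [-0.0, 0.728, 0.686, -0.0]
force: [0.2, -0.3, -6.7]
grip_width: 0.739
```

>>> play_rows(motion=[[[0, 0, 15], [0, 0, 0]], [[0, 0, 30], [0, 0, 0]], [[0, 0, 35], [0, 0, 0]], [[0, 0, 30], [0, 0, 0]], [[0, 0, 18], [0, 0, 0]], [[0, 0, 8], [0, 0, 0]], [[0, 0, 3], [0, 0, 0]], [[0, 0, 2], [0, 0, 0]], [[0, 0, 0], [0, 0, 0]], [[0, 0, 0], [0, 0, 0]]])

```text
time_s: 9.82
eef_pos: [467.5, 255.6, 36.5]
ee_rot: [0.001, 0.729, 0.685, 0.001]
force: [0.2, -0.2, -5.6]
grip_width: 0.738
```

>>> play_rows(motion=[[[0, 0, 1.5], [0, 0, 0]], [[0, 0, 1.5], [0, 0, 0]], [[0, 0, 0], [0, 0, 0]], [[0, 0, 0], [0, 0, 0]]])

```text
time_s: 10.15
eef_pos: [466.8, 255.6, 32.4]
ee_rot: [0.0, 0.729, 0.685, 0.0]
force: [-0.5, -0.1, -6.8]
grip_width: 0.738
```

>>> play_rows(motion=[[[0, 0, 1], [0, 0, 0]], [[0, 0, 1], [0, 0, 0]], [[0, 0, 0], [0, 0, 0]], [[0, 0, 0], [0, 0, 0]]])

```text
time_s: 10.48
eef_pos: [467.0, 255.7, 31.4]
ee_rot: [0.0, 0.729, 0.685, 0.0]
force: [-4.6, -0.6, 5.4]
grip_width: 0.734
```

>>> play_rows(motion=[[[0, 0, 0], [0, 0, 0]], [[0, 0, 0], [0, 0, 0]], [[0, 0, 0], [0, 0, 0]], [[0, 0, -10], [0, 0, 0]], [[0, 0, -30], [0, 0, 0]], [[0, 0, -35], [0, 0, 0]], [[0, 0, -25], [0, 0, 0]], [[-20, 0, -10], [0, 0, 0]], [[-36, 0, 0], [0, 0, 0]], [[-40, 0, 0], [0, 0, 0]], [[-40, 0, 0], [0, 0, 0]], [[-40, 0, 0], [0, 0, 0]], [[-40, 0, 0], [0, 0, 0]], [[-40, 8, 0], [0, 0, 0]], [[-34, 16, 0], [0, 0, 0]], [[-27, 27, 0], [0, 0, 0]], [[-27, 27, 0], [0, 0, 0]], [[-22, 28, 0], [0, 0, 0]], [[-16, 24, 0], [0, 0, 0]], [[-2, 13, 0], [0, 0, 0]]], fingers=85, squeeze=50)

```text
time_s: 12.15
eef_pos: [587.5, -139.7, 140.8]
ee_rot: [0.001, 0.73, 0.684, 0.0]
force: [-0.4, 0.1, -0.3]
grip_width: 0.995
```

>>> play_rows(motion=[[[1, 0, 20], [0, 0, 0]], [[0, 0, 35], [0, 0, 0]], [[0, 0, 35], [0, 0, 0]], [[0, 0, 14], [0, 0, 0]], [[0, 0, 6], [0, 0, 0]], [[0, 0, 0], [0, 0, 0]]])

```text
time_s: 12.65
eef_pos: [585.6, -135.5, 29.9]
ee_rot: [-0.001, 0.729, 0.685, -0.0]
force: [-0.1, 0.4, 1.0]
grip_width: 0.997
```

>>> play_rows(motion=[[[0, 0, 0], [0, 0, 0]], [[0, 0, 0], [0, 0, 0]], [[0, 0, 0], [0, 0, 0]], [[0, 0, 0], [0, 0, 0]], [[0, 0, 0], [0, 0, 0]], [[0, 0, 0], [0, 0, 0]]], fingers=40, squeeze=50)

```text
time_s: 13.15
eef_pos: [586.9, -136.1, 32.7]
ee_rot: [0.002, 0.729, 0.685, 0.001]
force: [-0.8, -0.4, 6.5]
grip_width: 0.742
```

>>> play_rows(motion=[[[0, 0, -5], [0, 0, 0]], [[0, 0, -10], [0, 0, 0]], [[0, 0, -5], [0, 0, 0]], [[0, 0, 0], [0, 0, 0]], [[0, 0, 0], [0, 0, 0]], [[0, 0, 0], [0, 0, 0]], [[0, 0, 0], [0, 0, 0]]])

```text
time_s: 13.73
eef_pos: [585.6, -135.5, 49.9]
ee_rot: [-0.0, 0.729, 0.685, -0.0]
force: [0.3, -0.1, -2.3]
grip_width: 0.743
```

>>> play_rows(motion=[[[0, 0, 0], [0, 0, 0]], [[0, 0, 0], [0, 0, 0]], [[0, 0, 0], [0, 0, 0]]])

```text
time_s: 13.98
eef_pos: [585.7, -135.5, 50.1]
ee_rot: [-0.0, 0.729, 0.685, -0.0]
force: [-0.5, 0.3, -1.9]
grip_width: 0.745
```

>>> play_rows(motion=[[[0, 0, 10], [0, 0, 0]], [[0, 0, 5], [0, 0, 0]], [[0, 0, 3], [0, 0, 0]], [[0, 0, 0], [0, 0, 0]], [[0, 0, 0], [0, 0, 0]]])

```text
time_s: 14.4
eef_pos: [585.4, -135.4, 32.8]
ee_rot: [-0.001, 0.729, 0.685, -0.0]
force: [-5.8, 2.1, 9.6]
grip_width: 0.748
```

>>> play_rows(motion=[[[0, 0, 0], [0, 0, 0]], [[0, 0, 0], [0, 0, 0]], [[0, 0, 0], [0, 0, 0]], [[0, 0, -15], [0, 0, 0]], [[0, 0, -35], [0, 0, 0]], [[0, 0, -35], [0, 0, 0]], [[-20, 2.6, 0], [0, 0, 0]], [[-35, 5, 0], [0, 0, 0]], [[-35, 5, 0], [0, 0, 0]], [[-27, 4, 0], [0, 0, 0]], [[-10, 1, 0], [0, 0, 0]], [[0, 0, 0], [0, 0, 0]]], fingers=85)

```text
time_s: 15.4
eef_pos: [595.1, -265.4, 116.6]
ee_rot: [-0.0, 0.73, 0.684, -0.0]
force: [0.1, -0.0, 0.3]
grip_width: 0.992
```

>>> play_rows(motion=[[[0, 0, 30], [0, 0, 0]], [[0, 0, 30], [0, 0, 0]], [[0, 0, 20], [0, 0, 0]], [[0, 0, 6], [0, 0, 0]], [[0, 0, 0], [0, 0, 0]]])

```text
time_s: 15.82
eef_pos: [595.0, -261.6, 29.9]
ee_rot: [-0.002, 0.728, 0.685, -0.0]
force: [-0.1, -0.1, 0.3]
grip_width: 0.995
```

>>> play_rows(motion=[[[0, 0, 0], [0, 0, 0]], [[0, 0, 0], [0, 0, 0]], [[0, 0, 0], [0, 0, 0]], [[0, 0, 0], [0, 0, 0]], [[0, 0, 0], [0, 0, 0]], [[0, 0, 0], [0, 0, 0]]], fingers=40, squeeze=60)

```text
time_s: 16.32
eef_pos: [596.7, -263.8, 33.8]
ee_rot: [0.002, 0.729, 0.685, 0.001]
force: [0.1, 1.4, 6.2]
grip_width: 0.745
```

>>> play_rows(motion=[[[0, 0, -5], [0, 0, 0]], [[0, 0, -10], [0, 0, 0]], [[0, 0, -5], [0, 0, 0]], [[0, 0, 0], [0, 0, 0]], [[0, 0, 0], [0, 0, 0]], [[0, 0, 0], [0, 0, 0]], [[0, 0, 0], [0, 0, 0]]])

```text
time_s: 16.9
eef_pos: [595.3, -263.2, 50.8]
ee_rot: [-0.0, 0.729, 0.685, -0.0]
force: [0.2, 0.1, -5.0]
grip_width: 0.747
```

>>> play_rows(motion=[[[0, 0, -20], [0, 0, 0]], [[0, 0, -35], [0, 0, 0]], [[0, 0, -35], [0, 0, 0]], [[5, -5, -25], [0, 0, 0]], [[15, -15, -10], [0, 0, 0]], [[25, -25, 0], [0, 0, 0]], [[27, -27, 0], [0, 0, 0]], [[27, -27, 0], [0, 0, 0]], [[29, -25, 0], [0, 0, 0]], [[34, -20, 0], [0, 0, 0]], [[37, -12, 0], [0, 0, 0]], [[39, -4, 0], [0, 0, 0]], [[39, 0, 0], [0, 0, 0]], [[38, 0, 0], [0, 0, 0]], [[32, 0, 0], [0, 0, 0]], [[24, 0, 0], [0, 0, 0]], [[14, 0, 0], [0, 0, 0]], [[6, 0, 0], [0, 0, 0]], [[0, 0, 0], [0, 0, 0]]])

```text
time_s: 18.48
eef_pos: [459.8, 137.5, 176.1]
ee_rot: [-0.0, 0.728, 0.685, -0.0]
force: [-0.8, -0.4, -5.2]
grip_width: 0.75
```

```bash
python3 - <<'E'
from h import *
import cv2
print(ctrl.sense()["eef_pos"])
im=ctrl.capture("top")[:,:,::-1]
cv2.imwrite("pics/top1.png",cv2.resize(im[90:310,60:460],(800,440),interpolation=cv2.INTER_CUBIC))
E
```

```text
[459.81504723 137.46840132 176.1388237 ]
```

View pics/top1.png

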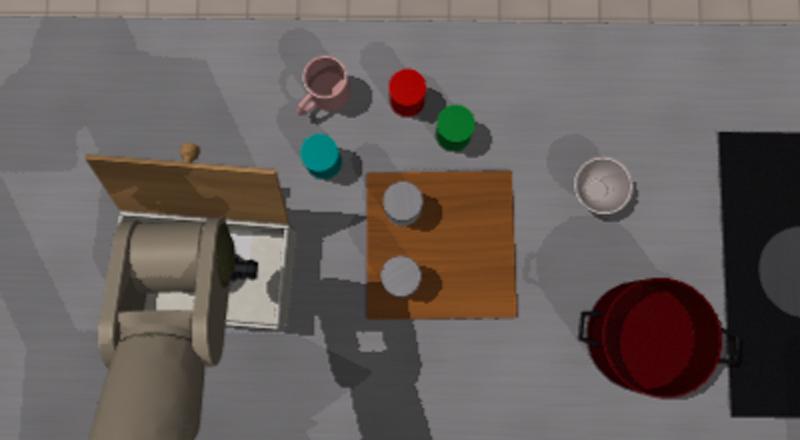

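The two light tins stand on the tray at (404,203) and (401,276). The arm is over the box and clear of the lid.

>>> play_rows(motion=[[[0, 0, 15], [0, 0, 0]], [[0, 0, 30], [0, 0, 0]], [[0, 0, 35], [0, 0, 0]], [[0, 0, 30], [0, 0, 0]], [[0, 0, 18], [0, 0, 0]], [[0, 0, 8], [0, 0, 0]], [[0, 0, 3], [0, 0, 0]], [[0, 0, 2], [0, 0, 0]], [[0, 0, 1.5], [0, 0, 0]], [[0, 0, 0], [0, 0, 0]], [[0, 0, 0], [0, 0, 0]]])

```text
time_s: 19.45
eef_pos: [460.5, 136.7, 34.6]
ee_rot: [0.001, 0.729, 0.685, 0.001]
force: [-0.2, -0.2, -4.5]
grip_width: 0.745
```

>>> play_rows(motion=[[[0, 0, 1], [0, 0, 0]], [[0, 0, 1], [0, 0, 0]], [[0, 0, 0], [0, 0, 0]], [[0, 0, 0], [0, 0, 0]]])

```text
time_s: 19.78
eef_pos: [460.1, 136.8, 31.9]
ee_rot: [0.0, 0.729, 0.685, 0.0]
force: [-0.5, 1.0, -4.6]
grip_width: 0.747
```

>>> play_rows(motion=[[[0, 0, 1], [0, 0, 0]], [[0, 0, 0.5], [0, 0, 0]], [[0, 0, 0], [0, 0, 0]], [[0, 0, 0], [0, 0, 0]]])

```text
time_s: 20.12
eef_pos: [460.1, 136.8, 31.7]
ee_rot: [0.0, 0.729, 0.685, 0.0]
force: [-6.8, -0.5, 15.2]
grip_width: 0.747
```

>>> play_rows(motion=[[[0, 0, 0], [0, 0, 0]], [[0, 0, 0], [0, 0, 0]], [[0, 0, 0], [0, 0, 0]], [[0, 0, -10], [0, 0, 0]], [[0, 0, -30], [0, 0, 0]], [[0, 0, -38], [0, 0, 0]], [[0, 0, -38], [0, 0, 0]], [[0, 0, -38], [0, 0, 0]], [[0, 0, -38], [0, 0, 0]], [[0, 0, -38], [0, 0, 0]], [[0, 0, -30], [0, 0, 0]], [[0, 0, -14], [0, 0, 0]], [[0, 0, 0], [0, 0, 0]]], fingers=85, squeeze=50)

```text
time_s: 21.2
eef_pos: [461.1, 136.8, 307.8]
ee_rot: [0.002, 0.729, 0.685, 0.003]
force: [-0.1, -0.2, 0.4]
grip_width: 0.996
```

```bash
python3 - <<'E'
from h import *
import cv2
print(ctrl.sense()["eef_pos"])
im=ctrl.capture("side")[:,:,::-1]
cv2.imwrite("pics/side1.png",cv2.resize(im[80:360,100:460],(771,600),interpolation=cv2.INTER_CUBIC))
E
```

```text
[461.09036955 136.84209245 307.84733649]
```

View pics/side1.png

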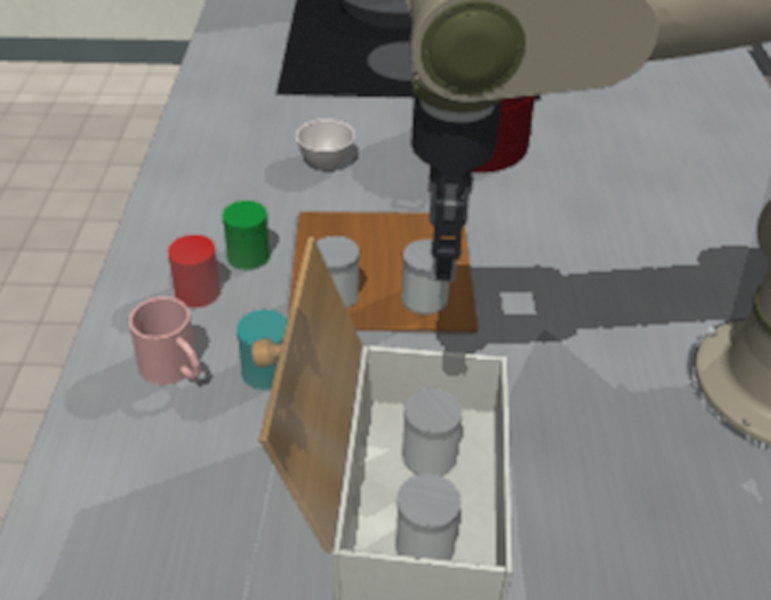

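Both tins stand upright in the box at (432,430) and (428,515), and the lid is still open. Next I'll take the closed gripper over the lid and push it from behind.

>>> play_rows(motion=[[[0, 10, 0], [0, 0, 0]], [[0, 25, 0], [0, 0, 0]], [[0, 35, 0], [0, 0, 0]], [[0, 35, 0], [0, 0, 0]], [[0, 35, 0], [0, 0, 0]], [[0, 35, 0], [0, 0, 0]], [[0, 20, 0], [0, 0, 0]], [[0, 7, 0], [0, 0, 0]], [[0, 0, 0], [0, 0, 0]], [[0, 0, 0], [0, 0, 0]]], fingers=0, squeeze=30)

```text
time_s: 22.08
eef_pos: [661.4, 124.2, 302.5]
ee_rot: [-0.001, 0.729, 0.685, -0.001]
force: [-0.3, 0.5, 0.3]
grip_width: 0.001
```

>>> play_rows(motion=[[[0, 0, 15], [0, 0, 0]], [[0, 0, 25], [0, 0, 0]], [[0, 0, 25], [0, 0, 0]], [[0, 0, 12], [0, 0, 0]], [[0, 0, 0], [0, 0, 0]], [[0, -10, 0], [0, 0, 0]], [[0, -12, 0], [0, 0, 0]], [[0, -10, 0], [0, 0, 0]], [[0, -8, 0], [0, 0, 0]], [[0, -8, 0], [0, 0, 0]], [[0, -8, 0], [0, 0, 0]]])

```text
time_s: 23.0
eef_pos: [605.2, 127.9, 229.0]
ee_rot: [0.001, 0.729, 0.685, 0.001]
force: [2.0, 0.2, 0.3]
grip_width: -0.003
```

>>> play_rows(motion=[[[0, -8, 0], [0, 0, 0]], [[0, -8, 0], [0, 0, 0]], [[0, -8, 0], [0, 0, 0]], [[0, -8, 0], [0, 0, 0]], [[0, -8, 0], [0, 0, 0]], [[0, -8, 0], [0, 0, 0]], [[0, -8, 0], [0, 0, 0]], [[0, -6, 0], [0, 0, 0]], [[0, -6, 0], [0, 0, 0]], [[0, -6, 0], [0, 0, 0]], [[0, -5, 0], [0, 0, 0]], [[0, 0, 0], [0, 0, 0]], [[0, 0, 0], [0, 0, 0]], [[0, 0, 0], [0, 0, 0]]])

```text
time_s: 24.17
eef_pos: [527.1, 132.5, 227.3]
ee_rot: [0.0, 0.729, 0.685, 0.0]
force: [-0.1, -0.6, -0.8]
grip_width: -0.002
```

```bash
python3 - <<'E'
from h import *
import cv2
im=ctrl.capture("side")[:,:,::-1]
cv2.imwrite("pics/side2.png",cv2.resize(im[80:360,100:460],(771,600),interpolation=cv2.INTER_CUBIC))
E
```

```text
(no output)
```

View pics/side2.png

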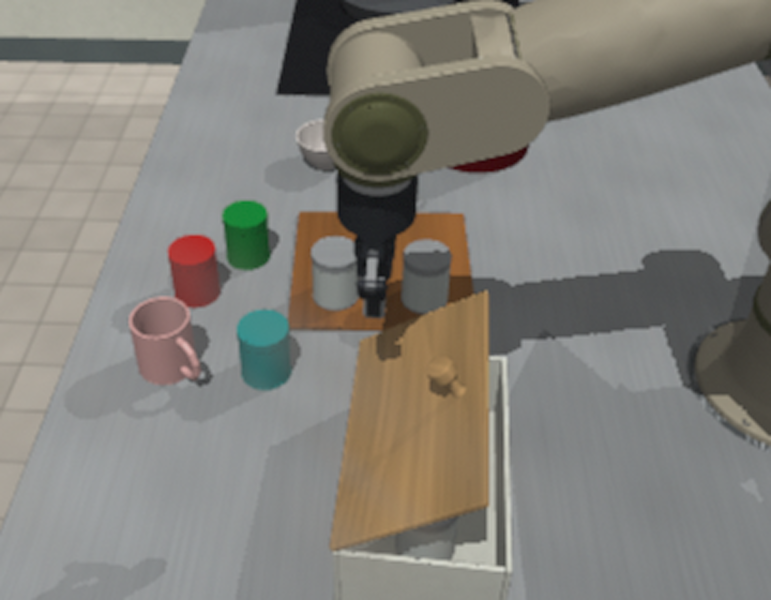

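The lid is falling shut, about 25° open, with its knob at (440,372), and nothing is touching the gripper. I'll wait, raise the arm a little and look again.

>>> play_rows(motion=[[[0, 0, -10], [0, 0, 0]], [[0, 0, -20], [0, 0, 0]], [[0, 0, -20], [0, 0, 0]], [[0, 0, -10], [0, 0, 0]], [[0, 0, 0], [0, 0, 0]], [[0, 0, 0], [0, 0, 0]], [[0, 0, 0], [0, 0, 0]], [[0, 0, 0], [0, 0, 0]], [[0, 0, 0], [0, 0, 0]], [[0, 0, 0], [0, 0, 0]], [[0, 0, 0], [0, 0, 0]], [[0, 0, 0], [0, 0, 0]]])

```text
time_s: 25.22
eef_pos: [526.8, 132.6, 287.1]
ee_rot: [-0.0, 0.729, 0.685, -0.0]
force: [0.2, 0.4, 0.6]
grip_width: 0.0
```

```bash
python3 - <<'E'
from h import *
import cv2
im=ctrl.capture("side")[:,:,::-1]
cv2.imwrite("pics/side3.png",cv2.resize(im[80:360,100:460],(771,600),interpolation=cv2.INTER_CUBIC))
E
```

```text
(no output)
```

View pics/side3.png

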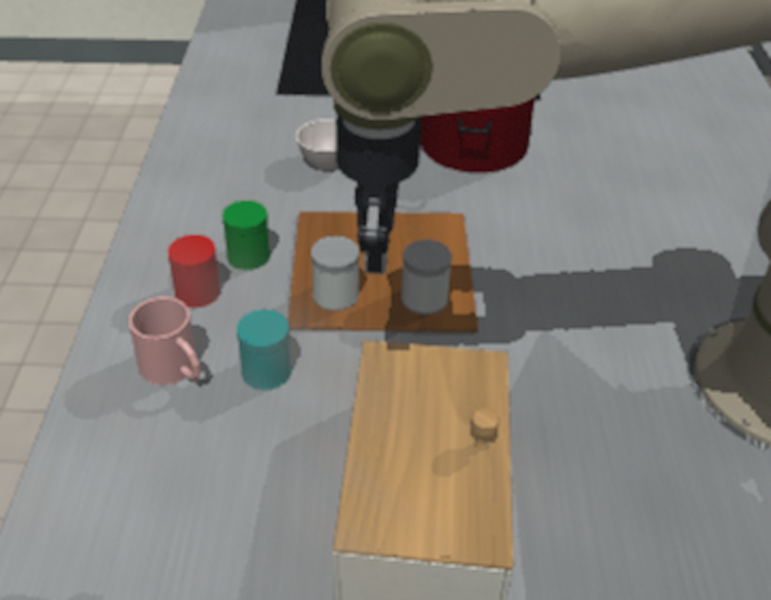

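The lid lies flat on the box with its knob at (484,425). The light tins stand on the tray, nothing else has moved, and the gripper is clear.

```bash
python3 -c "
from rig import ctrl
print(ctrl.finish_job())"
```

```text
the job is handed in; nothing more can be done
None
```

I found the two heavy tins by lifting each one, stood both upright in the white box and pushed the lid shut from behind. I handed the job in at about 25 s of the 72 s allowed.

- **Weighing:** the heavy tins pulled about 5.9 N and 5.0 N at the wrist. The light ones pulled about 1.2 N and 2.1 N, so the two groups were well apart. The lower light reading is a little under its stated weight range, within the sensor noise.
- **Tins in the box:** a picture before closing showed both heavy tins standing upright. The shut lid hides them, so I couldn't check them again afterwards.
- **Final picture:** the lid lies flat and the two light tins stand on the tray. The mug, the coloured look-alikes, and what shows of the bowl and pot behind the arm look unmoved. The gripper is clear of everything.

No check failed or disagreed.

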